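# Stand the shop chart up on its kickstand

## Task

Clear the jar off the green mat and leave it standing upright on the bare bench, clear of the mat. Fold out the kickstand leg on the back of the chart all the way, and stand the chart upright, leaning back on its leg, wholly on the green mat and squarely facing the mat's yellow stripe. Leave the other things on the bench where they are.

Things in the scene. Friction and masses are not known exactly. Their poses are not given: they have to be found in the camera images.
- mat: Fixed green rubber mat on the bench, 180 (x) x 220 (y) x 3 mm, with an 18 mm wide yellow stripe along its +x edge (the front edge, the side away from the robot give or take its yaw). Origin: centre of its underside, on the bench; x towards the stripe, z up. It does not move.
- chart: Loose framed reference chart, about 0.4 kg: frame 170 (x) x 130 (y) x 20 mm (z), coloured bars and dots on its face, white back, carrying handle past its top edge. Starts face down on the bench. Origin: centre of its face; +x to its top and handle, +z out of its back (up while lying). Standing as wanted: +x up but leaning back about 20 degrees, +z away from the stripe, y along the mat's y.
- chart_handle (a point): Middle of the chart's red round handle bar, 12 mm diameter, along the chart's y between two arms (90 mm clear). At chart x +127, z +15 mm: 42 mm past the frame's top edge (36 mm clear gap), 15 mm above the bench while lying. Fixed to the chart; gripped hard the chart keeps its angle to the fingers, gripped loosely it turns about the bar. Axes as the chart's.
- chart_base (a point): Middle of the chart's rear bottom edge, on which the chart stands when it leans back: chart x -85 mm, y 0, z +20 mm.
- chart_corner_l (a point): Left end of that rear bottom edge: chart x -85, y +65, z +20 mm.
- chart_corner_r (a point): Right end of that rear bottom edge: chart x -85, y -65, z +20 mm.
- leg (a joint): Kickstand hinge, rad: 0 folded on the back (starts 0 to 0.1), 0.65 fully unfolded (hard stop); growing lifts the foot off the back. Axis: the chart's y, through chart x +55, z +27.5 mm. Friction 0.1 N m (1 N at the tab) holds it where left; no spring. At the stop the chart stands leaning back about 20 degrees, its rear bottom edge about 91 mm ahead of the foot's centre.
- leg_tab (a point): Gripping point of the orange pull tab on the leg: tab 20 mm along the leg, 10 mm thick along y, standing 34 mm up from the top of the 20 mm wide, 6 mm thick aluminium leg. 105 mm from the hinge axis along the leg, 22 mm out from its mid-plane, 15 mm below the tab's end; folded: chart x -50, z +49.5 mm. x from foot to hinge, z out along the tab.
- leg_foot (a point): Centre of the black rubber foot bar at the leg's end, 12 mm diameter, 50 mm along y, 130 mm from the hinge axis.
- jar: Closed amber jar with a black cap, 56 mm diameter, 85 mm high, about 0.25 kg (varies), standing on the mat. Origin: centre of its underside.
- oil_bottle: Bystander: white bottle with red cap, 50 mm diameter, 170 mm high, near the middle of the bench. Origin: centre of underside.
- tape_measure: Bystander: yellow tape measure, 66 (x) x 36 (y) x 62 mm high. Origin: centre of underside.
- spray_can: Bystander: red and silver can, 54 mm diameter, 150 mm high. Origin: centre of underside.
- pencil_cup: Bystander: black cup of pens, 76 mm diameter, 90 mm high (pens to 136 mm). Origin: centre of underside.
- wrench: Bystander: wrench lying flat towards the far side of the bench, about 170 mm long. Origin: its middle.
- screwdriver: Bystander: screwdriver lying flat towards the far side of the bench, about 200 mm long. Origin: its middle.
- offcut: Bystander: wood offcut lying flat, 60 (x) x 150 (y) x 22 mm. Origin: centre of underside.

How it is judged:
At the end, for the whole second after the job is handed in: Leg past 0.55 rad; chart at rest, leaning back 11 to 29 degrees, its rear bottom edge and leg foot resting on the mat inside its outline (2 mm over allowed), facing the stripe within 17 degrees; jar upright (6 degrees) at rest on the bench, its centre 25 mm or more outside the mat (x of chart_corner_l in the frame of mat between -0.092 and 0.092 m and y of chart_corner_l in the frame of mat between -0.112 and 0.112 m and x of chart_corner_r in the frame of mat between -0.092 and 0.092 m and y of chart_corner_r in the frame of mat between -0.112 and 0.112 m and x of leg_foot in the frame of mat between -0.092 and 0.092 m and y of leg_foot in the frame of mat between -0.112 and 0.112 m and y of chart_corner_l in the frame of mat above 0 m and y of chart_corner_r in the frame of mat below 0 m and angle between the y axis of chart and the y axis of mat, either way round below 0.3 rad and angle between chart's own x axis and vertical between 0.2 and 0.5 rad and value of joint leg above 0.55 rad and height (world z) of chart_base below 0.012 m and height (world z) of leg_foot below 0.018 m and linear speed of each of chart, jar below 0.02 m/s and (x of jar in the frame of mat above 0.115 m or x of jar in the frame of mat below -0.115 m or y of jar in the frame of mat above 0.135 m or y of jar in the frame of mat below -0.135 m) and angle between jar's own z axis and vertical below 0.1 rad and height (world z) of jar between -0.005 and 0.006 m); the robot touches nothing.
It fails at once if a bystander is moved by more than 25 mm (distance of any of oil_bottle, tape_measure, spray_can, pencil_cup, wrench, screwdriver, offcut from where it was at the start of the episode above 0.025 m).
It fails at once if the jar is tipped over (more than 40 degrees) (angle between jar's own z axis and vertical above 0.7 rad).
It fails at once if an upright bystander is tipped over (angle between any of oil_bottle, tape_measure, spray_can, pencil_cup's own z axis and vertical above 0.5 rad).
It also fails if it takes over 72 s, if anything falls off the work surface, if the arm or the gripper's body presses on something with over 40 N, if the wrist force passes 120 N, or if a joint passes its speed limit or range.

## Robot

A 6-joint arm with a two-finger parallel gripper is mounted at the origin on the work surface. World frame = base frame: x ahead of the robot, y to its left, z up, the work surface at z = 0. Lengths are in m, angles in rad, forces in N, time in s.
With the tool pointing down it reaches from about 0.3 to 0.825 m from the base axis. Payload 5.4 kg.
Tool frame: the origin (TCP) lies at the very end of the fingers, on their centre line; the grasp point (between the pads) lies 19 mm behind it; z points along the fingers, x is the direction in which the jaws open and shut, and the axes are right-handed (so a half turn about z gives the same grasp; the last joint's range is limited). The gripper opens to 92 mm and grips with 3 to 60 N. Pads are 20 mm wide; open, the fingers measure 128 mm over their backs; the gripper's body (75 mm by 189 mm) begins 69 mm behind the grasp point.
Start: joints at [-1.355, 0.158, 1.597, -0, 1.386, -0.21], TCP at [0.237, -0.524, 0.215] pointing down, gripper open.
Joint ranges: [-2.91, 2.91], [-0.94, 2.29], [0.18, 2.7], [-1.29, 4.43], [0.17, 2.64], [-3, 3]. Speed limits (rad/s): [2.57, 2.57, 3.14, 3.14, 3.14, 3.14].

## Interface

Orientations are given as a rotation vector (axis times angle).
In Python, from workcell import bot gives the robot as it stands. Calls block until the motion is done:
- bot.goto(position, orientation): joint-space move of the TCP to a pose.
- bot.line_to(position, rot=None, max_speed=0.15): straight line of the TCP; rot=None keeps the orientation; max_speed is the mean speed in m/s.
- bot.set_joints(angles): joint-space move.
- bot.set_gripper(opening, newtons=None): opening from 0.0 (shut) to 1.0 (fully open); newtons is the grip in N (None keeps the last); returns when the fingers have stopped.
- bot.hold(seconds).
- bot.inverse_kinematics(position, orientation): joint angles nearest the present ones, or None.
- bot.read_camera(name): name is "scene" or "top"; returns a dict with "pixels" (480x640x3 uint8, blue, green, red), "fx", "fy", "cx", "cy" (pixels), "k1" (the pictures are not rectified: a ray, as slopes to the right and down, at radius r is drawn at 1 + k1 r^2 times it, then the intrinsics apply), "R" (3x3) and "t" (3): a world point X has camera coordinates R X + t. Camera axes: x right, y down, z forward; pixel columns grow to the right and rows downward; lengths in m; the calibration is good to about 2 mm. A picture is of the moment at which its call begins. There is no depth.
A pose or a line that the arm cannot do raises bot.MotionError and nothing moves.
- bot.job_done(): hands the job in, once; it reports no verdict.
Readings, each from a call of its own:
- bot.current_clock(): time.
- bot.current_joints(): joint angles.
- bot.current_joint_vel(): joint speeds.
- bot.current_effort(): joint torques, N m.
- bot.current_ee_pos(): TCP position.
- bot.current_tool_rot(): TCP orientation.
- bot.current_contact_force(): force on the tool from outside, world axes, zero at the start.
- bot.current_ft_torque(): the same for the moment, N m.
- bot.current_opening(): opening from 0.0 (shut) to 1.0 (fully open).
Only numpy, scipy, OpenCV 4.12 (cv2) and the standard library are available. Lean on these libraries where they do the work, as an engineer would, in place of code of your own. Each camera call takes 0.05 s, during which the arm holds its last target. There are 200 camera calls.

## Working session

There is one attempt and no reset: what is moved stays moved. The work goes in short steps, each a Python script; the robot and the scene stay as the last script left them, time stands still between calls to the robot, and variables do not carry over. Pictures are saved under pics/ and viewed, about 8 in all and at most 12, crops included, and the job is handed in when it is done.

```bash
mkdir -p pics
cat > h.py <<'E'
from workcell import bot
import numpy as np, cv2
from scipy.spatial.transform import Rotation as Ro
def shot(name,fn=None):
    c=bot.read_camera(name)
    if fn: cv2.imwrite('pics/'+fn,c['pixels'])
    return c
def ray(c,u,v):
    K=np.array([[c['fx'],0,c['cx']],[0,c['fy'],c['cy']],[0,0,1.]])
    d=np.array([c['k1'],0,0,0,0.])
    p=cv2.undistortPoints(np.array([[[u,v]]],float),K,d)[0,0]
    R=np.array(c['R']);t=np.array(c['t'])
    return -R.T@t, R.T@np.array([p[0],p[1],1])
def plane(c,u,v,z):
    o,d=ray(c,u,v); return o+d*(z-o[2])/d[2]
def proj(c,X):
    x=np.array(c['R'])@X+np.array(c['t']);a,b=x[:2]/x[2];s=1+c['k1']*(a*a+b*b)
    return np.array([c['fx']*a*s+c['cx'],c['fy']*b*s+c['cy']])
def rot(yaw,pitch=0):
    "tool down, jaw x axis at world yaw"
    return (Ro.from_euler('z',yaw)*Ro.from_euler('x',np.pi)).as_rotvec()
E
python3 - <<'E'
from h import *
for n in('top','scene'):
    c=shot(n,n+'0.png'); R=np.array(c['R']);print(n,c['fx'],c['k1'],-R.T@np.array(c['t']),R[2])
E
```

```text
top 437.77602464789595 -0.07658795431847487 [ 0.39547253 -0.01212693  1.31769625] [ 0.13983452  0.01481099 -0.99006411]
scene 462.2642140308008 0.02868563482739306 [1.19911337 0.39342083 0.89260441] [-0.56508943 -0.35646851 -0.74404579]
```

View pics/top0.png

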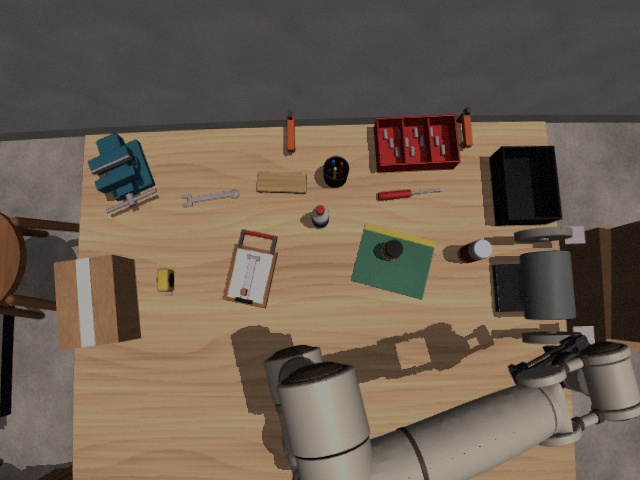

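View pics/scene0.png

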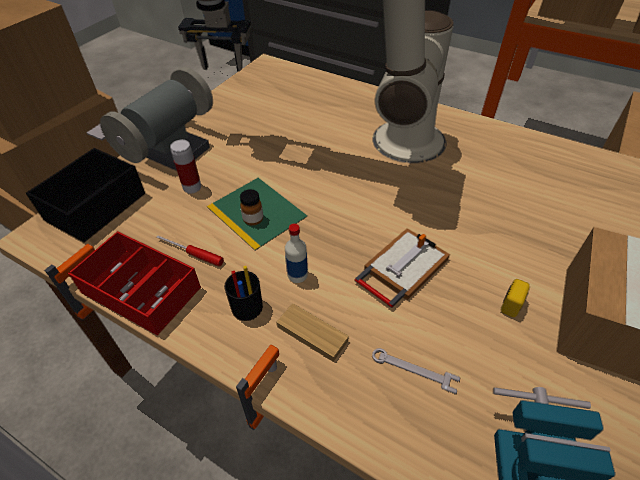

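The top view shows the mat centred near px (393,262), yawed slightly, and the jar on it at (393,250). The chart is at (251,270) with its handle towards +x and the orange tab at (244,292). The scene view agrees, with the oil bottle between mat and chart. Next I'll measure.

```bash
cat > m.py <<'E'
from h import *
def blob(c,lo,hi,box,amin=15):
    x0,y0,x1,y1=box
    m=cv2.inRange(cv2.cvtColor(c['pixels'],cv2.COLOR_BGR2HSV),lo,hi); k=np.zeros_like(m);k[y0:y1,x0:x1]=m[y0:y1,x0:x1]
    cs=[a for a in cv2.findContours(k,0,2)[0] if cv2.contourArea(a)>amin]
    return max(cs,key=cv2.contourArea) if cs else None
def corners(c,ct,z):
    b=cv2.boxPoints(cv2.minAreaRect(ct)); return np.array([plane(c,*p,z) for p in b])
E
python3 - <<'E'
from m import *
np.set_printoptions(precision=4,suppress=True)
t=shot('top');s=shot('scene')
def cen(ct): 
    M=cv2.moments(ct); return np.array([M['m10'],M['m01']])/M['m00']
def rep(n,ct,c,z):
    P=np.array([plane(c,*p,z)[:2] for p in ct[:,0]],np.float32)
    r=cv2.minAreaRect(P); print(n,'px',cen(ct),'c',np.array(r[0]),'size',np.array(r[1]),'ang',r[2])
rep('matgreen',blob(t,(60,60,30),(95,255,255),(330,210,460,320)),t,.003)
rep('matgreen_s',blob(s,(60,60,30),(95,255,255),(190,160,320,260)),s,.003)
rep('stripe',blob(t,(22,120,80),(35,255,255),(330,210,460,320)),t,.003)
rep('handle',blob(t,(0,120,50),(5,255,255),(225,220,285,260)),t,.015)
rep('handle_s',blob(s,(0,150,60),(5,255,255),(340,260,420,320)),s,.015)
rep('white',blob(t,(0,0,120),(180,60,255),(220,235,285,315)),t,.02)
tt=blob(t,(3,150,120),(18,255,255),(235,280,255,302),4)
ts=blob(s,(3,150,120),(18,255,255),(405,225,440,255),4)
for n,ct,c in(('tab_t',tt,t),('tab_s',ts,s)):
    if ct is not None: print(n,cv2.boundingRect(ct),cen(ct),plane(c,*cen(ct),.06))
# frame outline in top: brown around white
big=cv2.hconcat([cv2.resize(t['pixels'][225:315,215:290],None,fx=5,fy=5,interpolation=2),cv2.resize(t['pixels'][220:310,350:435],None,fx=5,fy=5,interpolation=2)])
cv2.imwrite('pics/crop1.png',big)
E
```

```text
matgreen px [392.2608 264.1013] c [ 0.5018 -0.2272] size [0.2178 0.1592] ang 73.3955078125
matgreen_s px [259.5041 210.5886] c [ 0.5013 -0.2254] size [0.2187 0.1584] ang 73.48406219482422
stripe px [399.3776 234.8686] c [ 0.5895 -0.2532] size [0.2195 0.0188] ang 73.70877838134766
handle px [258.9055 234.3806] c [0.5999 0.1727] size [0.088  0.0101] ang 77.14378356933594
handle_s px [373.5963 291.2999] c [0.5997 0.1733] size [0.1101 0.0133] ang 76.48473358154297
white px [249.7775 274.8836] c [0.4775 0.2001] size [0.1103 0.1485] ang 77.34745025634766
tab_t (242, 289, 4, 6) [243.1667 291.6667] [0.4279 0.2124 0.06  ]
tab_s (405, 229, 12, 7) [410.1238 231.5619] [0.4246 0.1815 0.06  ]
```

View pics/crop1.png

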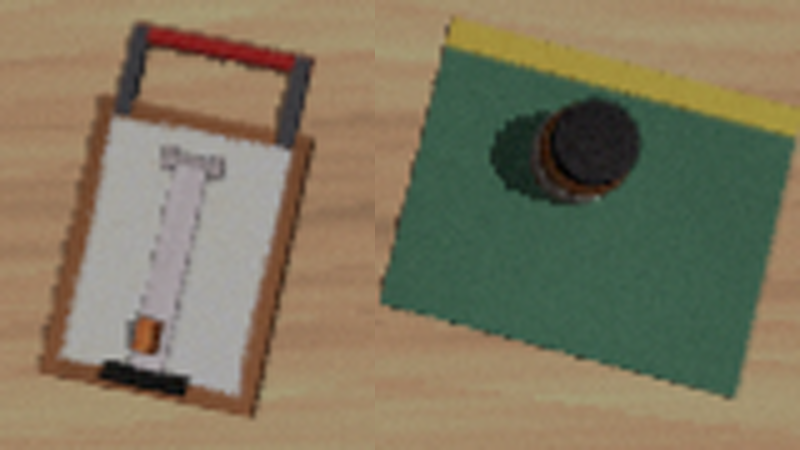

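Mat: centre (0.510, -0.229), yaw -16.5°. Chart: origin (0.476, 0.202), yaw -13°; handle, white back and tab agree within 2 mm. Next I triangulate the tab height and the jar cap, then move the jar.

```bash
cat >> m.py <<'E'
def tri(c1,p1,c2,p2):
    a,d=ray(c1,*p1);b,e=ray(c2,*p2)
    k=np.linalg.lstsq(np.c_[d,-e],b-a,rcond=None)[0]
    P,Q=a+d*k[0],b+e*k[1]; return (P+Q)/2,np.linalg.norm(P-Q)
def cen(ct):
    M=cv2.moments(ct); return np.array([M['m10'],M['m01']])/M['m00']
def best(pos,rots):
    o=[(abs(q[5]),i) for i,r in enumerate(rots) if (q:=bot.inverse_kinematics(pos,r)) is not None]
    return rots[min(o)[1]]
E
python3 - <<'E'
from m import *
np.set_printoptions(precision=4,suppress=True)
t=shot('top');s=shot('scene')
tt=blob(t,(3,150,100),(18,255,255),(235,280,255,302),4)
ts=blob(s,(3,150,100),(18,255,255),(410,226,445,255),4)
print('tab',cv2.boundingRect(tt),cv2.boundingRect(ts),tri(t,cen(tt),s,cen(ts)))
m=blob(t,(0,0,0),(180,255,45),(383,238,404,262),40); (u,v),r=cv2.minEnclosingCircle(m)
J=plane(t,394.4,248,.088); print('jar',(u,v),r,plane(t,u,v,.088),J)
sc=cv2.resize(s['pixels'][180:300,200:460],None,fx=3,fy=3);cv2.imwrite('pics/sc.png',sc)
ms=blob(s,(0,0,0),(180,255,60),(238,186,265,205),20); print('jarcap scene',cen(ms),'tri',tri(t,(394.4,247.5),s,cen(ms)))
print(bot.current_clock())
E
```

```text
tab (242, 289, 4, 6) (419, 234, 7, 6) (array([0.4275, 0.2121, 0.062 ]), np.float64(0.0025883278918812135))
jar (392.0714416503906, 247.35714721679688) 10.06365966796875 [ 0.5417 -0.2151  0.088 ] [ 0.5397 -0.2216  0.088 ]
jarcap scene [249.5017 197.1847] tri (array([ 0.5406, -0.2206,  0.0812]), np.float64(0.005095810112348964))
0.3
```

View pics/sc.png

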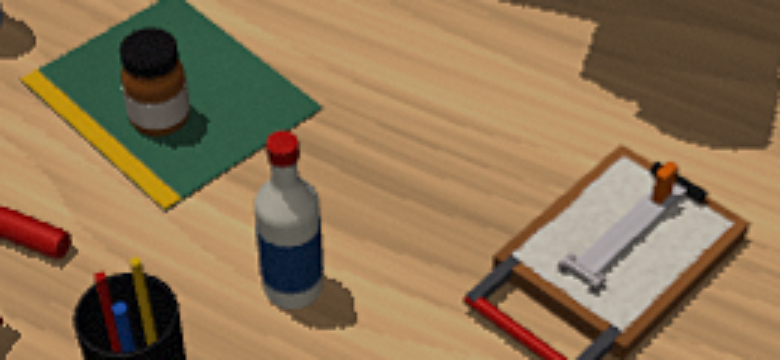

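Run:
```python
from m import *
np.set_printoptions(precision=4,suppress=True)
P=np.array([.540,-.2205]);D=np.array([.45,-.01])
y=np.radians(73.5)
r=best([*P,.2],[rot(y),rot(y+np.pi)])
bot.goto([*P,.17],r); bot.line_to([*P,.043],max_speed=.12)
bot.set_gripper(0.0,20); print('open',bot.current_opening()*92)
bot.line_to([*P,.14]); 
r2=best([*D,.2],[rot(np.pi/2),rot(-np.pi/2)])
bot.goto([*D,.14],r2) if bot.inverse_kinematics([*D,.14],r2) is not None else print('no')
bot.line_to([*D,.0415],max_speed=.1); print(bot.current_contact_force())
bot.set_gripper(1.0); bot.line_to([*D,.2]); print(bot.current_clock(),bot.current_joints())
# tab IK check
c,s_=np.cos(np.radians(-13)),np.sin(np.radians(-13))
H=np.array([.476+.055*c,.2016+.055*s_,.0275]);T=np.array([.4276,.2125,.043])
for th in np.arange(0,.75,.1):
    R=Ro.from_euler('z',np.radians(-13))*Ro.from_euler('y',th)*Ro.from_euler('z',-np.radians(-13))
    p=H+R.apply(T-H)
    print(th,p,[ (np.array(q) if (q:=bot.inverse_kinematics(p,(R*Ro.from_rotvec(rot(np.radians(77+k)))).as_rotvec())) is not None else None) for k in (0,180)])
```

```text
open 55.31018990717353
[ 1.8859  0.8354 -2.5697]
8.475 [-0.2919 -0.1644  1.9505 -0.      1.3576  1.279 ]
0.0 [0.4276 0.2125 0.043 ] [array([ 0.2074,  0.1233,  2.0064, -0.    ,  1.0119, -1.1365]), array([ 0.2074,  0.1233,  2.0064, -0.    ,  1.0119,  2.0051])]
0.1 [0.4296 0.212  0.0534] [array([ 0.1781,  0.1735,  1.9285,  0.0435,  1.132 , -1.1861]), array([0.1781, 0.1735, 1.9285, 0.0435, 1.132 , 1.9555])]
0.2 [0.4326 0.2113 0.0635] [array([ 0.1517,  0.2322,  1.8466,  0.0775,  1.2498, -1.2236]), array([0.1517, 0.2322, 1.8466, 0.0775, 1.2498, 1.918 ])]
0.30000000000000004 [0.4366 0.2104 0.0732] [array([ 0.128 ,  0.298 ,  1.7614,  0.1051,  1.3656, -1.252 ]), array([0.128 , 0.298 , 1.7614, 0.1051, 1.3656, 1.8895])]
0.4 [0.4415 0.2093 0.0825] [array([ 0.1069,  0.3693,  1.6735,  0.1285,  1.4796, -1.2734]), array([0.1069, 0.3693, 1.6735, 0.1285, 1.4796, 1.8682])]
0.5 [0.4473 0.2079 0.0913] [array([ 0.0882,  0.4454,  1.5831,  0.1491,  1.5919, -1.289 ]), array([0.0882, 0.4454, 1.5831, 0.1491, 1.5919, 1.8526])]
0.6000000000000001 [0.4539 0.2064 0.0994] [array([ 0.0717,  0.5253,  1.4906,  0.1683,  1.703 , -1.2997]), array([0.0717, 0.5253, 1.4906, 0.1683, 1.703 , 1.8419])]
0.7000000000000001 [0.4613 0.2047 0.1067] [array([ 0.0571,  0.6084,  1.396 ,  0.187 ,  1.813 , -1.3058]), array([0.0571, 0.6084, 1.396 , 0.187 , 1.813 , 1.8358])]
```

Run:
```python
from m import *
np.set_printoptions(precision=3,suppress=True)
a=np.radians(-13);c,s_=np.cos(a),np.sin(a)
H=np.array([.476+.055*c,.2016+.055*s_,.0275]);T=np.array([.4276,.2125,.043])
r0=best([*T[:2],.2],[rot(a+np.pi/2),rot(a-np.pi/2)])
bot.goto([*T[:2],.14],r0); bot.line_to(T,max_speed=.1)
print('F0',bot.current_contact_force())
bot.set_gripper(0.0,25); print('open mm',bot.current_opening()*92)
for th in np.r_[np.arange(.1,.6,.1),.56,.6,.63,.66]:
    R=Ro.from_euler('z',a)*Ro.from_euler('y',th)*Ro.from_euler('z',-a)
    bot.line_to(H+R.apply(T-H),(R*Ro.from_rotvec(r0)).as_rotvec(),max_speed=.05)
    F=bot.current_contact_force(); print(round(th,2),F,bot.current_ft_torque())
    if np.linalg.norm(F)>12: break
shot('scene','leg1.png');shot('top','leg1t.png')
print(bot.current_clock())
im=cv2.imread('pics/leg1.png')[170:320,330:500];cv2.imwrite('pics/leg1c.png',cv2.resize(im,None,fx=4,fy=4))
```

```text
F0 [-0.591  0.825 -0.28 ]
open mm 9.995072020768317
0.1 [ 1.242  0.486 -2.412] [ 0.016 -0.196 -0.042]
0.2 [ 1.027  0.351 -2.563] [ 0.04  -0.321 -0.004]
0.3 [ 1.341 -0.556 -1.958] [ 0.019 -0.414 -0.039]
0.4 [ 0.789 -0.511 -2.804] [-0.076 -0.565  0.006]
0.5 [ 0.612 -0.703 -2.283] [-0.189 -0.511  0.05 ]
0.56 [-2.05  -0.654 -0.266] [-0.065 -0.062  0.066]
0.6 [-0.839  0.23   0.044] [ 0.03  -0.025 -0.024]
0.63 [-0.952  0.313 -0.098] [ 0.062 -0.108  0.016]
0.66 [-1.213  0.173 -3.085] [-0.11  -0.737 -0.024]
15.7917
```

View pics/leg1c.png

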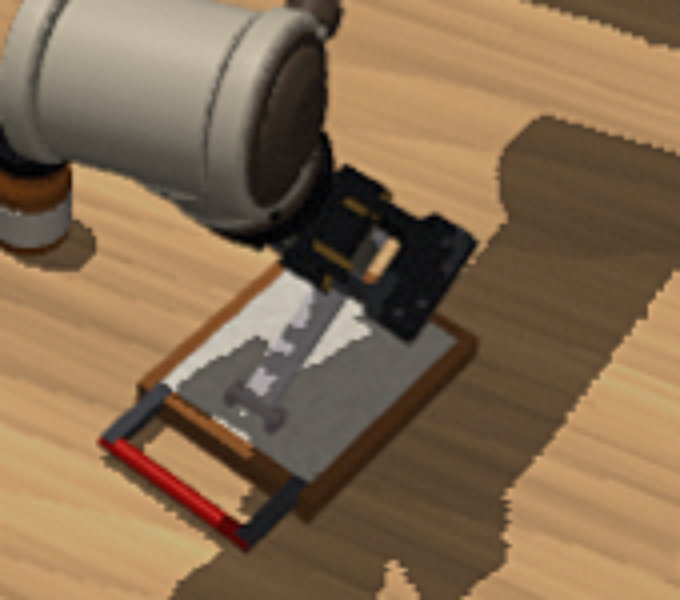

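The crop shows the gripper on the tab with the leg lifted well off the back. I'll check the opening, back out along the tool axis, and measure where the tab is.

Run:
```python
from m import *
np.set_printoptions(precision=3,suppress=True)
print('open mm',bot.current_opening()*92)
bot.set_gripper(0.5)
z=Ro.from_rotvec(bot.current_tool_rot()).as_matrix()[:,2]
p=np.array(bot.current_ee_pos()); bot.line_to(p-.09*z)
bot.goto([.42,.05,.3],bot.current_tool_rot())
t=shot('top','leg2t.png');s=shot('scene','leg2.png')
np.set_printoptions(precision=4,suppress=True)
tt=blob(t,(3,150,80),(18,255,255),(235,250,265,302),4)
ts=blob(s,(3,150,80),(18,255,255),(390,190,445,262),4)
if tt is not None and ts is not None: print(cv2.boundingRect(tt),cv2.boundingRect(ts),tri(t,cen(tt),s,cen(ts)))
h=blob(t,(0,120,50),(5,255,255),(225,220,285,260));hs=blob(s,(0,150,60),(5,255,255),(340,260,420,320))
P=np.array([plane(t,*p,.015)[:2] for p in h[:,0]],np.float32);print('handle',cv2.minAreaRect(P),plane(s,*cen(hs),.015))
a=np.radians(-13);
for th in(.3,.5,.55,.6,.65):
    v=np.array([-.105,.030]); x=.055-.105*np.cos(th)+.028*np.sin(th);z=.0275+.105*np.sin(th)+.028*np.cos(th)
    X=np.array([.476+x*np.cos(a),.2016+x*np.sin(a),z]); print(th,X,proj(t,X),proj(s,X))
im=s['pixels'][150:320,330:500];cv2.imwrite('pics/leg2c.png',cv2.resize(im,None,fx=3.5,fy=3.5))
print(bot.current_clock())
```

```text
open mm 9.742675140553755
handle ((0.6053521037101746, 0.1888364553451538), (0.052725646644830704, 0.009527799673378468), 78.98555755615234) [0.6009 0.1722 0.015 ]
0.3 [0.4399 0.2099 0.0853] [242.4239 287.1548] [420.1895 232.7978]
0.5 [0.4529 0.2069 0.1024] [242.3762 282.2539] [417.9306 230.8487]
0.55 [0.4566 0.2061 0.1063] [242.4338 280.8346] [417.1932 230.5996]
0.6 [0.4606 0.2052 0.1099] [242.5195 279.3447] [416.3887 230.4499]
0.65 [0.4647 0.2042 0.1133] [242.6332 277.788 ] [415.5182 230.4014]
18.175
```

View pics/leg2c.png

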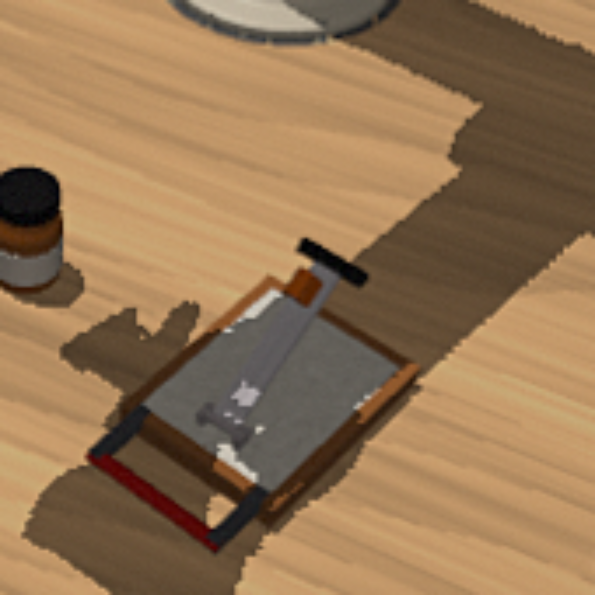

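The crop shows the leg standing well out, with the foot bar at scene px (424.9, 224.9), the tab beside it, and the chart still in place. I'll turn the foot pixel into a leg angle and preview the IK for the handle lift.

```bash
cat > chart.py <<'E'
from m import *
# chart pose as transform; pivot lift and grasp helpers
def pose(base,yaw,pitch):
    "R (chart->world), origin, for rear bottom edge middle at base; pitch 0 lying, 70deg standing"
    R=Ro.from_euler('z',yaw)*Ro.from_euler('y',-pitch)
    return R, np.array(base)-R.apply([-.085,0,.02])
def tool(R,o,tilt,flip=0):
    "gripper on the bar; tilt leans the body towards chart +x"
    Rt=R*Ro.from_euler('y',tilt)*Ro.from_euler('x',np.pi)*Ro.from_euler('z',flip*np.pi)
    return o+R.apply([.127,0,.015])+Rt.apply([0,0,.012]), Rt.as_rotvec()
E
python3 - <<'E'
from chart import *
np.set_printoptions(precision=3,suppress=True)
s=shot('scene')
a=np.radians(-13)
for th in np.arange(.45,.71,.05):
    x=.055-.13*np.cos(th);z=.0275+.13*np.sin(th)
    print(round(th,2),proj(s,np.array([.476+x*np.cos(a),.2016+x*np.sin(a),z])))
m=np.radians(-16.5)
Bm=np.array([.510,-.229,.003])+.045*np.array([np.cos(m),np.sin(m),0])
B0=np.array([.476-.085*np.cos(a),.2016-.085*np.sin(a),.02])
for tilt in(0,.3,.5,.7):
  for f in(0,1):
    for n,B,y,pp in(('grasp',B0,a,0),('mid',B0+[0,0,.1],a,.6),('up',B0+[0,0,.13],a,1.22),('over',Bm+[0,0,.13],m,1.22),('set',Bm,m,1.22)):
        p,r=tool(*pose(B,y,pp),tilt,f);q=bot.inverse_kinematics(p,r)
        print(tilt,f,n,p,None if q is None else np.array(q))
E
```

```text
0.45 [426.292 227.556]
0.5 [425.956 226.545]
0.55 [425.536 225.633]
0.6 [425.031 224.823]
0.65 [424.441 224.12 ]
0.7 [423.766 223.526]
0 0 grasp [0.6   0.173 0.003] [ 0.088  0.52   1.59  -0.     1.031  0.314]
0 0 mid [0.573 0.179 0.226] [ 0.24  -0.127  1.978 -0.37   0.778  0.664]
0 0 up [0.48  0.201 0.343] None
0 0 over [ 0.638 -0.267  0.326] [-0.79  -0.238  2.187  1.536  0.469 -1.718]
0 0 set [ 0.638 -0.267  0.196] [-0.79   0.035  2.252  2.127  0.561 -2.39 ]
0 1 grasp [0.6   0.173 0.003] [ 0.088  0.52   1.59  -0.     1.031 -2.827]
0 1 mid [0.573 0.179 0.226] [ 0.24  -0.127  1.978 -0.37   0.778 -2.478]
0 1 up [0.48  0.201 0.343] None
0 1 over [ 0.638 -0.267  0.326] [-0.79  -0.238  2.187  1.536  0.469  1.423]
0 1 set [ 0.638 -0.267  0.196] [-0.79   0.035  2.252  2.127  0.561  0.751]
0.3 0 grasp [0.596 0.174 0.004] [0.047 0.719 1.321 0.081 1.392 0.248]
0.3 0 mid [0.57  0.18  0.224] [ 0.166  0.013  1.761 -0.128  1.092  0.436]
0.3 0 up [0.478 0.201 0.34 ] [ 0.493 -0.509  2.181 -0.768  0.855  1.053]
0.3 0 over [ 0.637 -0.267  0.323] [-0.738 -0.202  1.988  0.668  0.593 -0.865]
0.3 0 set [ 
[... 1236 characters left out ...]
2 0.916 0.159 1.866 0.229]
0.7 0 mid [0.565 0.181 0.224] [0.089 0.272 1.45  0.031 1.515 0.313]
0.7 0 up [0.475 0.202 0.337] [ 0.335 -0.373  1.93  -0.294  1.15   0.623]
0.7 0 over [ 0.633 -0.265  0.32 ] [-0.659 -0.001  1.642  0.213  1.02  -0.438]
0.7 0 set [ 0.633 -0.265  0.19 ] [-0.659  0.099  1.8    0.262  0.77  -0.516]
0.7 1 grasp [0.592 0.175 0.006] [ 0.01   1.042  0.916  0.159  1.866 -2.912]
0.7 1 mid [0.565 0.181 0.224] [ 0.089  0.272  1.45   0.031  1.515 -2.829]
0.7 1 up [0.475 0.202 0.337] [ 0.335 -0.373  1.93  -0.294  1.15  -2.518]
0.7 1 over [ 0.633 -0.265  0.32 ] [-0.659 -0.001  1.642  0.213  1.02   2.703]
0.7 1 set [ 0.633 -0.265  0.19 ] [-0.659  0.099  1.8    0.262  0.77   2.626]
```

The foot pixel gives a leg angle of about 0.6 rad, near the stop, and I'll re-check it after standing. I'll grip the bar with the tool vertical, swing the chart up about its bottom edge with a loose grip, then clamp hard and lift.

Run:
```python
from chart import *
np.set_printoptions(precision=3,suppress=True)
a=np.radians(-13);m=np.radians(-16.5)
ex=np.array([np.cos(a),np.sin(a),0])
bar0=np.array([.600,.173,.015]); piv=bar0-.212*ex-[0,0,.015]
r=rot(a)
q=lambda p:bot.inverse_kinematics(p,r)
down=np.array([0,0,.012])
print('chk',q([.454,.21,.41]) is not None, q([.617,-.26,.41]) is not None)
bot.set_gripper(.32)
bot.goto(bar0+[0,0,.12],r); bot.line_to(bar0-down+[0,0,.0005],max_speed=.1)
print('F',bot.current_contact_force())
bot.set_gripper(0,12); print('open mm',bot.current_opening()*92,bot.current_clock())
for ph in np.arange(.1,1.21,.1):
    b=piv+(.212*np.cos(ph)-.015*np.sin(ph))*ex+[0,0,.212*np.sin(ph)+.015*np.cos(ph)]
    bot.line_to(b-down,max_speed=.08)
print('F',bot.current_contact_force(),'open',bot.current_opening()*92)
bot.set_gripper(0,60)
p=np.array(bot.current_ee_pos()); bot.line_to(p+[0,0,.1],max_speed=.1); bot.hold(.3)
print('F',bot.current_contact_force(),bot.current_ft_torque(),bot.current_ee_pos(),bot.current_clock())
s=shot('scene','lift.png');shot('top','liftt.png')
cv2.imwrite('pics/liftc.png',cv2.hconcat([cv2.resize(s['pixels'][60:310,270:470],None,fx=2,fy=2),cv2.resize(cv2.imread('pics/liftt.png')[150:350,200:400],(400,500))]))
```

```text
chk True True
F [-0.36  -0.329 -0.964]
open mm 11.728140796630814 22.15
F [ 3.065 -1.512  8.225] open 11.539649451192794
F [ 0.203  0.655 -3.935] [-0.099 -0.294 -0.073] [0.456 0.206 0.292] 28.825
```

View pics/liftc.png

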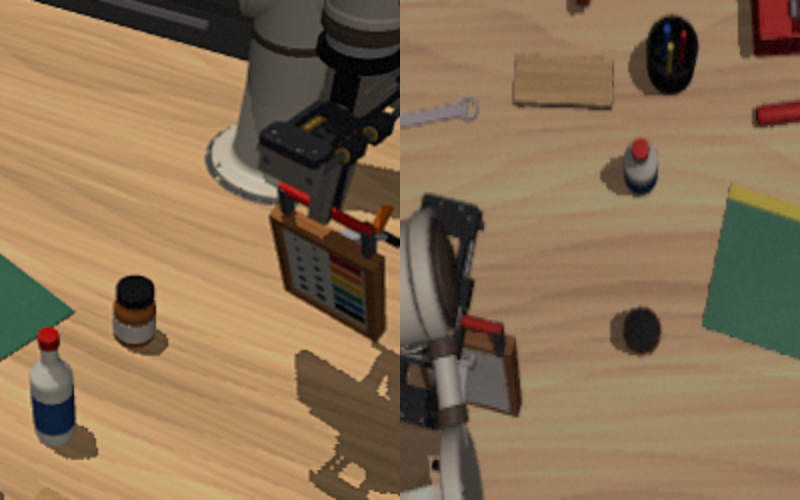

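The chart hangs at about 70° pitch; its face bottom corners are at scene px (461,230) and (412,199), and the jar stands upright. It has to lean back to 110° pitch, so the tool tilts another 40° over the mat. First I check the actual pitch from the corners, then carry it over.

Run:
```python
from chart import *
np.set_printoptions(precision=3,suppress=True)
a=np.radians(-13);m=np.radians(-16.5)
s=shot('scene'); bar=np.array(bot.current_ee_pos())+[0,0,.012]
obs=np.array([[461.5,230],[412.5,199]]);best_=None
for ph in np.arange(.9,1.6,.05):
    R=Ro.from_euler('z',a)*Ro.from_euler('y',-ph);o=bar-R.apply([.127,0,.015])
    e=np.array([proj(s,o+R.apply([-.085,y,0])) for y in(.065,-.065)])
    E=min(np.abs(e-obs).sum(),np.abs(e[::-1]-obs).sum())
    if best_ is None or E<best_[0]: best_=(E,ph,e)
print(best_); ph=best_[1]
np.save('ph.npy',ph)
em=np.array([np.cos(m),np.sin(m),0]); Bm=np.array([.510,-.229,.003])+.045*em
def place(PH,dz,yaw=m,B=Bm):
    R,o=pose(B+[0,0,dz],yaw,PH); p,r=tool(R,o,ph); return p,r
p1,r1=place(ph,.19);p2,r2=place(1.87,.19);p3,r3=place(1.87,.0)
for p,r in((p1,r1),(p2,r2),(p3,r3)):
    q=bot.inverse_kinematics(p,r);print(p,r,None if q is None else np.array(q))
```

```text
(np.float64(7.747871050592437), np.float64(1.1500000000000004), array([[459.048, 228.277],
       [413.093, 201.98 ]]))
[ 0.641 -0.268  0.372] [ 3.109 -0.451 -0.   ] [-0.569  0.441  0.946  0.     1.754 -0.281]
[ 0.505 -0.228  0.388] [ 2.82  -0.409  1.061] [-0.861 -0.538  2.016  0.42   1.069 -0.664]
[ 0.505 -0.228  0.198] [ 2.82  -0.409  1.061] [-0.861 -0.407  2.305  0.59   0.698 -0.926]
```

Run:
```python
from chart import *
np.set_printoptions(precision=3,suppress=True)
m=np.radians(-16.5);ph=float(np.load('ph.npy'))
em=np.array([np.cos(m),np.sin(m),0]); Bm=np.array([.510,-.229,.003])+.045*em
def place(PH,dz):
    return tool(*pose(Bm+[0,0,dz],m,PH),ph)
p=np.array(bot.current_ee_pos());p[2]=.385;bot.line_to(p)
p1,r1=place(ph,.20);bot.line_to(p1,r1,max_speed=.15)
p2,r2=place(1.87,.19);bot.line_to(p2,r2,max_speed=.08)
p3,r3=place(1.87,.04);bot.line_to(p3,r3,max_speed=.1);bot.hold(.3)
print(bot.current_clock(),bot.current_contact_force(),bot.current_ft_torque(),bot.current_opening()*92)
s=shot('scene','pl.png');t=shot('top','plt.png')
R,o=pose(Bm+[0,0,.04],m,1.87)
for n,X in(('botL',[-.085,.065,0]),('botR',[-.085,-.065,0]),('topL',[.085,.065,0]),('topR',[.085,-.065,0])): print(n,proj(s,o+R.apply(X)))
cv2.imwrite('pics/plc.png',cv2.hconcat([cv2.resize(s['pixels'][70:270,180:340],None,fx=2.5,fy=2.5),cv2.resize(t['pixels'][190:330,330:450],(400,467))[:467].copy() if 0 else cv2.resize(t['pixels'][190:340,330:450],(400,500))]))
```

```text
37.15 [-0.482  0.012 -3.605] [0.265 0.78  0.026] 10.520253338183165
botL [249.81  222.652]
botR [220.557 197.334]
topL [258.484 163.542]
topR [226.17  139.312]
```

View pics/plc.png

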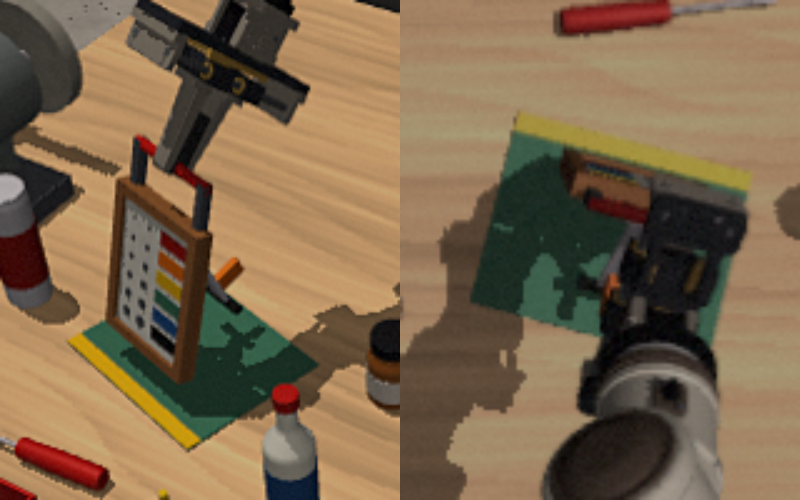

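The crop shows the chart above the mat, leaning slightly back and facing the stripe. Its face corners at (254,222), (223,196), (263,165) and (227,142) are within about 5 px of prediction. I'll lower it to contact, loosen and release.

Run:
```python
from chart import *
np.set_printoptions(precision=3,suppress=True)
p=np.array(bot.current_ee_pos());z0=p[2]
for dz in [.03,.034,.036,.038,.04,.042,.044,.046]:
    bot.line_to([p[0],p[1],z0-dz],max_speed=.03);F=np.array(bot.current_contact_force());print(dz,F)
    if F[2]>-1.5: break
bot.set_gripper(0,4);bot.hold(.5);print('loose',bot.current_contact_force())
m=np.radians(-16.5);em=np.array([np.cos(m),np.sin(m),0])
s=shot('scene','st.png');print(bot.current_clock(),bot.current_opening()*92)
cv2.imwrite('pics/stc.png',cv2.resize(s['pixels'][90:270,180:340],None,fx=3,fy=3))
```

```text
0.03 [ 0.087  0.486 -2.858]
0.034 [ 0.02  -0.003 -3.412]
0.036 [ 0.36   0.678 -3.42 ]
0.038 [-2.625  1.869  6.247]
loose [-0.444  1.436  5.188]
39.95 11.538588228712582
```

View pics/stc.png

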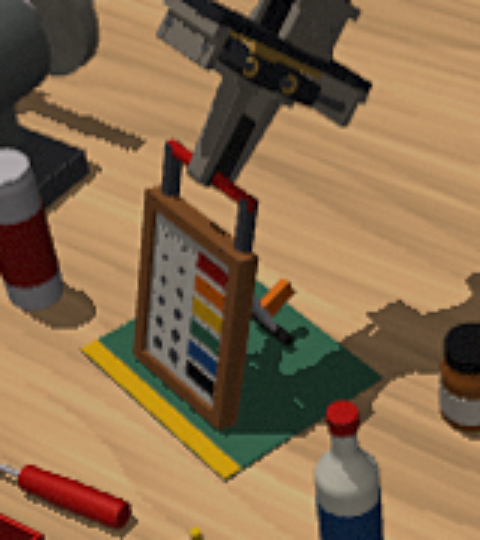

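The chart's bottom edge is on the mat and the foot (crop (287,335)) is close to it. With the loose grip I'll ease the bar back along its arc until the leg takes the load, then open.

Run:
```python
from chart import *
np.set_printoptions(precision=3,suppress=True)
m=np.radians(-16.5);em=np.array([np.cos(m),np.sin(m),0]);z=np.array([0,0,1.])
p=np.array(bot.current_ee_pos());f=lambda ph:(.212*np.cos(ph)+.005*np.sin(ph))*em+(.212*np.sin(ph)-.005*np.cos(ph))*z
for d in np.arange(.02,.17,.02):
    bot.line_to(p+f(1.87+d)-f(1.87)+.001*z,max_speed=.04);F=np.array(bot.current_contact_force());print(round(d,2),F@em,F[2])
    if F@em>4 : break
bot.hold(.3)
bot.set_gripper(.3,10);bot.hold(.5)
zt=Ro.from_rotvec(bot.current_tool_rot()).as_matrix()[:,2]
bot.line_to(np.array(bot.current_ee_pos())-.10*zt,max_speed=.06)
bot.line_to(np.array(bot.current_ee_pos())+[-.08,.0,.1])
bot.goto([.3,.3,.35],rot(0)) 
s=shot('scene','fin.png');t=shot('top','fint.png');print(bot.current_clock())
cv2.imwrite('pics/finc.png',cv2.hconcat([cv2.resize(s['pixels'][110:270,180:340],(400,400),interpolation=2),cv2.resize(t['pixels'][210:310,340:440],(400,400),interpolation=2)]))
```

```text
0.02 -0.7192607804966555 2.4353367805541355
0.04 -2.5465925324568985 2.2067346141273556
0.06 -0.5631190638042552 3.0959046931039027
0.08 -2.432317914771736 2.5471932601365888
0.1 1.3657975781943104 3.852214638985009
0.12 1.8936792940936005 9.279781338535976
0.14 2.618816622191564 9.652679525591983
0.16 2.1933479962280815 9.538167261552555Traceback (most recent call last):
  File "<stdin>", line 12, in <module>
workcell.MotionError: the arm cannot follow that straight line within its joint ranges
```

Run:
```python
from chart import *
print(bot.current_ee_pos())
p=np.array(bot.current_ee_pos())
try: bot.line_to(p+[0,0,.1])
except bot.MotionError: print('no line')
bot.goto([.3,.3,.35],rot(0)) 
s=shot('scene','fin.png');t=shot('top','fint.png');print(bot.current_clock())
cv2.imwrite('pics/finc.png',cv2.hconcat([cv2.resize(s['pixels'][110:270,180:340],(400,400),interpolation=2),cv2.resize(t['pixels'][210:310,340:440],(400,400),interpolation=2)]))
```

```text
[ 0.41340029 -0.20149187  0.26811162]
47.675
```

View pics/finc.png

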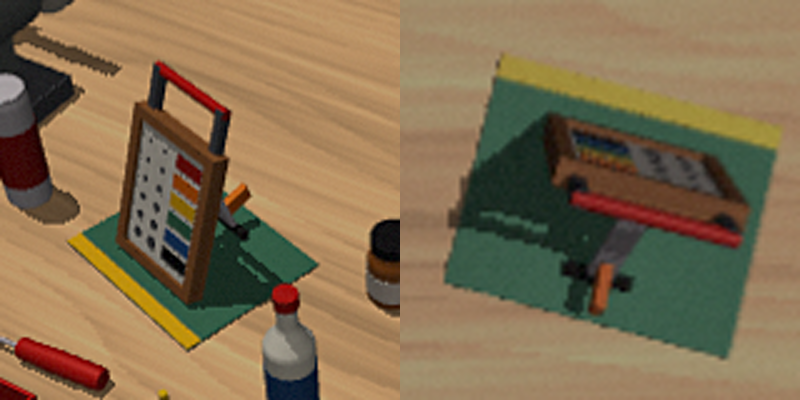

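The chart stands leaning back on its leg, on the mat, facing the stripe. The foot is at top px (390,278) and scene px (273,201.5); the face bottom corners are at scene px (257,231) and (227,207). I'll check these against the mat outline, lean, height and leg angle.

Run:
```python
from chart import *
np.set_printoptions(precision=4,suppress=True)
t=shot('top');s=shot('scene');m=np.radians(-16.5)
M=lambda X:Ro.from_euler('z',-m).apply(np.array(X)-[.510,-.229,0])
L=plane(s,256.8,231.2,.010);R_=plane(s,227.2,207.2,.010);print('face bottom L,R in mat',M(L),M(R_),np.linalg.norm(L-R_))
d=M(L)-M(R_);print('yaw err deg',np.degrees(np.arctan2(-d[0],d[1])))
F,e=tri(t,(390,278.3),s,(273,201.5));print('foot in mat',M(F),e)
h=blob(t,(0,120,50),(5,255,255),(375,250,435,280));hs=blob(s,(0,150,60),(5,255,255),(235,125,275,170))
H,e=tri(t,cen(h),s,cen(hs));H=M(H);print('handle in mat',H,e,cv2.boundingRect(h),cv2.boundingRect(hs))
P=np.array([plane(t,*p,H[2])[:2] for p in h[:,0]],np.float32);print('bar',cv2.minAreaRect(P),'(mat 73.5)')
c=(M(L)+M(R_))/2;v=H-c;print('lean deg',np.degrees(np.arctan2(-v[0],v[2]))-np.degrees(np.arctan2(.015,.212)),np.linalg.norm(v[[0,2]]),'exp .2125')
j=blob(t,(0,0,0),(180,255,50),(310,265,345,305),30);print('jar',M(plane(t,*cen(j),.085)))
for th in(.5,.55,.6,.65):  # lean and base-foot distance implied by leg angle
    f=np.array([.055-.13*np.cos(th)+.085,.0275+.13*np.sin(th)-.02]); # from base, chart x,z
    # both bottoms on mat: base z=0, foot centre .006
    r=np.hypot(*f);lean=np.arctan2(f[0],f[1])-np.arcsin(.006/r);print(th,'lean',np.degrees(lean),'dist',np.sqrt(r*r-.006**2))
```

```text
face bottom L,R in mat [0.0503 0.0691 0.01  ] [ 0.0543 -0.0588  0.01  ] 0.12796628446566471
yaw err deg 1.8107870739051377
foot in mat [-0.055  -0.002   0.0003] 0.008531050067693209
handle in mat [-0.0274 -0.0021  0.2067] 0.001395179043286745 (383, 258, 42, 14) (242, 135, 29, 20)
bar ((0.4841216206550598, -0.22313295304775238), (0.1081475168466568, 0.011819934472441673), 74.37307739257812) (mat 73.5)
lean deg 17.996330306860223 0.2122292673469098 exp .2125
jar [-0.1198  0.1933  0.085 ]
0.5 lean 15.740665691446983 dist 0.07423694866755118
0.55 lean 16.884870043691485 dist 0.08066968137688892
0.6 lean 18.06913544565442 dist 0.08705794874914081
0.65 lean 19.28497320447486 dist 0.0933965375375321
```

The stand is good: lean 18°, yaw error about 1–2°, everything inside the mat. The leg angle implied by the lean is about 0.60 ± 0.04. I'll sharpen that with an enlarged view of the foot and bottom edge.

Run:
```python
from chart import *
t=shot('top');s=shot('scene');m=np.radians(-16.5)
M=lambda X:Ro.from_euler('z',-m).apply(np.array(X)-[.510,-.229,0])
for n,c,b in(('t',t,(375,268,402,288)),('s',s,(262,190,284,210))):
    k=blob(c,(0,0,0),(180,255,38),b,6)
    if k is not None: print(n,cv2.boundingRect(k),cen(k),M(plane(c,*cen(k),.009)))
A=cv2.resize(s['pixels'][185:250,215:295],(800,650),interpolation=cv2.INTER_CUBIC)[:600,:]
cv2.imwrite('pics/z.png',cv2.convertScaleAbs(A,alpha=1.6,beta=10))
```

```text
t (381, 275, 8, 6) [384.13178295 277.41085271] [-0.05465242  0.01383841  0.009     ]
s (267, 197, 12, 9) [274.41666667 201.82051282] [-0.05449801  0.01293996  0.009     ]
```

View pics/z.png

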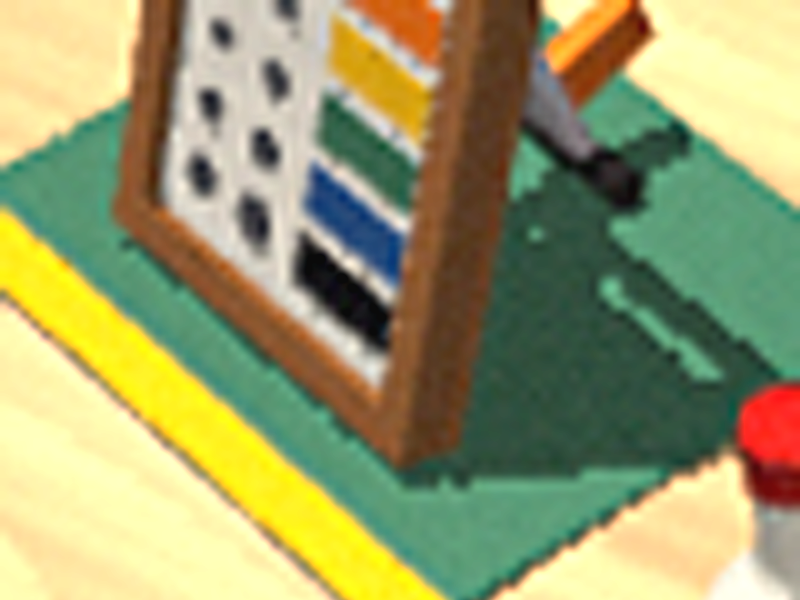

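Both views independently put the foot at mat x = -54.5 mm at resting height, so it is on the mat. The rear bottom left corner is at scene px (260.5,230). I'll compute the base-to-foot distance (81 mm means 0.55 rad, 93 mm means the stop) and hand in if it is clearly above the limit.

Run:
```python
from chart import *
s=shot('scene');m=np.radians(-16.5)
M=lambda X:Ro.from_euler('z',-m).apply(np.array(X)-[.510,-.229,0])
rl=M(plane(s,260.5,230,.003));fl=M(plane(s,255.2,231.7,.0095));fr=M(plane(s,226.8,207,.0095))
print(rl,fl,fr)
slope=(fr[0]-fl[0])/(fr[1]-fl[1])
xb1=rl[0]+slope*(.006-rl[1]); xb2=(fl[0]+fr[0])/2-.019
print('base x',xb1,xb2,'dist',xb1+.0545,xb2+.0545)
if min(xb1,xb2)+.0545>.085: bot.job_done();print('handed in',bot.current_clock())
```

```text
[0.0370203  0.06660421 0.003     ] [0.05417112 0.06720932 0.0095    ] [ 0.05440699 -0.06072398  0.0095    ]
base x 0.037132031368335996 0.03528905393435636 dist 0.091632031368336 0.08978905393435635
the job is handed in; nothing more can be done
the job is handed in; nothing more can be done
```

The job is handed in. The robot's clock read 47.7 s at the last check before hand-in, and no verdict is reported.

**What I did:**
- I moved the jar off the mat onto the bare bench.
- I swung the leg open by its tab.
- I raised the chart by its handle and carried it over the oil bottle.
- I stood it on the mat, eased it back onto its leg, and backed the arm away.

**Last camera checks:**

| Check | Measured | Limit |
|---|---|---|
| Chart lean | about 18° back | 11–29° |
| Facing error | about 0–2° | 17° |
| Rear bottom edge, mat x | about +36 mm | ±92 mm |
| Bottom corners, mat y | about +67 and -61 mm | ±112 mm |
| Foot, mat x | -54.5 mm in both views, at resting height | ±92 mm |
| Jar centre, mat frame | x -120, y +193 mm | y beyond 135 mm |

- **Jar:** it stood upright in the pictures.
- **Bystanders:** none in view looked moved, though I did not measure them. The arm stayed away from all of them.

**Where the checks disagreed:**
- **Leg angle:** the lean implies about 0.60 rad. The base-to-foot distance of 90–92 mm implies about 0.63 rad, close to the 0.65 stop. Both are above the 0.55 limit, but I did not confirm that the leg reached the stop.
- **Foot position:** my first two-view fix had an 8 mm mismatch because the pixels were picked by eye. Colour masks in each view then agreed to about 1 mm.

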